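# Load a sample cup and hold it in the reader

## Robot

A 7-joint arm with a two-finger parallel gripper is mounted at the origin on a cart in front of the work surface, level with it; the furniture and walls round the work are solid. World frame = base frame: x ahead of the robot, y to its left, z up, the work surface at z = 0. Lengths are in mm, angles in rad, forces in N, time in s.
With the tool pointing down it reaches from about 425 to 950 mm from the base axis. Payload 4.7 kg.
Tool frame: the origin (TCP) lies at the very end of the fingers, on their centre line; the grasp point (between the pads) lies 19 mm behind it; z points along the fingers, x is the direction in which the jaws open and shut, and the axes are right-handed (so a half turn about z gives the same grasp; the last joint's range is limited). The gripper opens to 85 mm and grips with 20 to 120 N. Pads are 22 mm wide; open, the fingers measure 114 mm over their backs; the gripper's body (76 mm by 85 mm) begins 54 mm behind the grasp point. The pads swing forward as they close: fully open they stand 13 mm farther back than shut.
Start: joints at [1.2, 0.469, -0.049, 1.532, 0.024, 1.141, -0.082], TCP at [226.296, -635.955, 231.335] pointing down, gripper open.
Joint ranges: [-2.59, 2.59], [-0.33, 1.99], [-1.39, 1.29], [0.1, 2.45], [-1.04, 4.18], [0.21, 1.99], [-2.66, 2.66]. Speed limits (rad/s): [2.57, 2.57, 3.14, 3.14, 3.14, 3.14, 3.14].

## Interface

Orientations are given as a rotation vector (axis times angle).
In Python, from station import telemetry, camera, env gives the robot as it stands.
- The arm moves only by the tool drive_tool, never from a script. Its argument "series" is a list of rows, each a list of 7 numbers: the finger opening in m, from 0 to 0.0854, then the shift along the tool's x, y, z in m, then the turn, a rotation vector about the tool's x, y, z in rad. In form: [[fingers, tx, ty, tz, wx, wy, wz], ...]. A call has 1 to 20 rows; each row shifts and turns the pose as measured when the row begins, along the tool's axes as they then stand; what a row does not reach is not made up. A row lasts 1/10 s, in which the tool goes at most 50 mm and 8.59 degrees, less where a joint would pass 70% of its speed; a pose out of reach is approached as far as the arm can. A call with a gripper value outside its range is refused whole. The fingers move at their own pace and stop on an object; the grip force is fixed at half the most. Time passes only in rows, so rows that do not move let the fingers close. It gives the time, the measured TCP pose, the force and the opening at its end, in the units of the state.
- telemetry.sense(): the state, without advancing time (a new reading comes with each control period).
- camera(name): name is "side" or "top"; returns a dict with "img" (384x512x3 uint8, red, green, blue), "fx", "fy", "cx", "cy" (pixels), "rvec" (rotation vector, rad) and "tvec" (3), from world to camera coordinates, as OpenCV has them. Camera axes: x right, y down, z forward; pixel columns grow to the right and rows downward; lengths in mm; the calibration is good to about 2 mm. A picture is of the moment at which its call begins. There is no depth.
- env.finish_job(): hands the job in, once; it reports no verdict.
The state is a dict: "t": time; "joint_positions": joint angles; "qvel": joint speeds; "joint_efforts": joint torques, N m; "tool_pos": TCP position; "ee_rot": TCP orientation; "ft_force": force on the tool from outside, world axes, zero at the start; "torque": the same for the moment, N m; "finger_gap": opening from 0.0 (shut) to 1.0 (fully open).
Only numpy, scipy, OpenCV 4.12 (cv2) and the standard library are available. Lean on these libraries where they do the work, as an engineer would, in place of code of your own. Each camera call takes 0.05 s, during which the arm holds its last target. There are 200 camera calls.

## Task

Seat the smaller round sample cup in the round recess of the carrier as it lies on the worktop, and let go of the cup. Then take the carrier by its upright handle and gently pass it, cup and all, nose first through the window in the front of the reader until the whole cup shows through the round sight hole in the reader's cover. Finish still holding the carrier there by its handle, level and at rest, its weight in the gripper and not on the window sill; leave the larger cup and the capped tube where they are.

Things in the scene. Friction and masses are not known exactly. Their poses are not given: they have to be found in the camera images.
- sample_cup_centre (a point): centre of the sample cup: a closed white plastic disc, 40 mm diameter, 18 mm high (this point is 9 mm above its underside), 30 g, standing flat on the worktop; loose. It may start in either of two places, the larger cup in the other
- large_cup_centre (a point): centre of the larger cup: same look, 52 mm diameter, 18 mm high, too big for the recess; loose, to be left alone
- carrier_recess (a point): centre of the floor of the carrier's round recess, 4 mm above the tray's underside. The recess is 44 mm in diameter and 4 mm deep (the tray is 8 mm thick), so a seated cup stands 14 mm proud and its top is 22 mm above the tray's underside. x points to the carrier's nose, away from the handle; z up
- carrier_grip (a point): point to grip on the carrier's handle: middle of an upright dark steel plate, 10 mm thick along the carrier's x, 40 mm wide along y, its top 15 mm above this point. The point is 55 mm above the tray's underside and 106 mm behind the recess centre (carrier's -x); same axes as carrier_recess
- carrier_waist (a point): point on the underside of the carrier's tray, 51 mm ahead of the handle's middle and 55 mm behind the recess centre: it is in the window when the cup is under the sight hole. Same axes
- carrier: the carrier: a loose aluminium tray 140 x 60 x 8 mm (x, y, z) with the recess near its nose and the handle at its tail, 0.12 kg, lying on the worktop (underside at height 0); origin at the middle of the tray's underside (handle 64 mm behind, recess centre 42 mm ahead, nose 70 mm ahead); x points to the nose
- reader: the reader: a fixed white box 140 deep, 150 wide, 95 mm high with a grey cover; origin at the bottom of its front face, midway across; x points into it, away from the robot, z up. The cover has a round sight hole of 58 mm diameter, its centre 55 mm behind the front face on the middle line; the reader's inner floor is at 4 mm
- reader_window (a point): middle of the window's sill in the plane of the reader's front face, 40 mm above the worktop. The window is 64 mm wide and 26 mm high (2 mm clear on every side of the loaded carrier: 60 mm wide, 22 mm high), through a 6 mm wall; thin flared lips stand 11 mm out in front of it. Axes as the reader's: x points in
- analyser: a large fixed blue and white instrument to the right of the work, 414 x 574 x 232 mm (x, y, z), origin under its middle; an obstacle to keep the arm clear of
- tube_centre (a point): middle of the one 50 ml tube with an orange screw cap, standing upright on the worktop in a small wire ring: 35 mm diameter, 116 mm high (this point is 58 mm up); loose, to be left alone
Mind the look-alikes: they are no part of the job. What is shaped like the carrier but orange is not meant.

How it is judged:
By the outcome, as a careful person would: the job done as asked, in the order asked, and still so for the second after the job is handed in, while the arm keeps its last pose, push and grip.
It also fails if it takes over 72 s, if anything falls off the work surface, if the arm or the gripper's body presses on something with over 40 N, if the wrist force passes 120 N, or if a joint passes its speed limit or range.

## Working session

There is one attempt and no reset: what is moved stays moved. The work goes in short steps, Python scripts to look and compute and a tool call to move; the robot and the scene stay as the last step left them, time stands still between calls to the robot, and variables do not carry over. Pictures are saved under pics/ and viewed, on a budget of 10 in all, crops included, one or two more only if the job needs it, and the job is handed in when it is done.

Besides the shell and the picture viewer there is one more tool, called as a command line: name --pt "numbers of a row" for each row, then --argument value for the rest. drive_tool: Moves the arm, as the interface text tells. Its arguments: {"type":"object","properties":{"series":{"type":"array"}},"required":["series"]}

```bash
mkdir -p pics; ls
cat > h.py <<'E'
import numpy as np, cv2
from scipy.spatial.transform import Rotation as R
from station import telemetry, camera, env
def ray(c,u,v):
    Rm=R.from_rotvec(c["rvec"]).as_matrix(); t=np.array(c["tvec"])
    d=Rm.T@np.array([(u-c["cx"])/c["fx"],(v-c["cy"])/c["fy"],1.]); return -Rm.T@t,d
def onz(c,u,v,z):
    o,d=ray(c,u,v); return o+d*(z-o[2])/d[2]
def proj(c,p):
    Rm=R.from_rotvec(c["rvec"]).as_matrix(); q=Rm@np.array(p,float)+np.array(c["tvec"])
    return np.array([c["fx"]*q[0]/q[2]+c["cx"],c["fy"]*q[1]/q[2]+c["cy"]])
def save(c,name,crop=None,s=1):
    im=c["img"][:,:,::-1]
    if crop: im=im[crop[1]:crop[3],crop[0]:crop[2]]
    cv2.imwrite("pics/"+name,cv2.resize(im,None,fx=s,fy=s,interpolation=cv2.INTER_CUBIC))
E
python3 - <<'E'
from h import *
import pickle
print(telemetry.sense())
for n in("top","side"):
    c=camera(n); pickle.dump(c,open(n+"0.pkl","wb")); save(c,n+"0.png",None,1.5)
    print(n,c["fx"],c["cx"],c["cy"],ray(c,256,192))
E
```

```text
pics
{'t': 0.0, 'joint_positions': array([ 1.20007007,  0.46947728, -0.04860862,  1.53368316,  0.02411841,
        1.14097902, -0.08232856]), 'qvel': array([-0.00058769, -0.00018895,  0.00035453, -0.00025371, -0.00057185,
        0.00031086, -0.00021957]), 'joint_efforts': array([ 5.08920402e-04, -5.10303390e+01, -4.67025535e-02, -2.37707537e+01,
        1.05853553e-02,  7.55400688e-03,  7.12333105e-06]), 'tool_pos': array([ 226.08686003, -635.40160393,  230.24185552]), 'ee_rot': array([-2.56605381,  1.81060447,  0.00258663]), 'ft_force': array([-0.56195067,  0.67536084, -0.11788153]), 'torque': array([-0.02598076,  0.02636777, -0.05388314]), 'finger_gap': 0.9993812645961624}
top 441.6760246610122 250.74383618309434 190.9056924853178 (array([ 250.21819008,   -4.83953857, 1616.64041852]), array([ 0.19347838, -0.01131746, -0.98111457]))
side 356.51373400778095 255.30908885840702 192.71255336620413 (array([ 249.02081839, 1220.91412301,  545.76313636]), array([ 0.23063734, -0.90714015, -0.35200982]))
```

View pics/top0.png

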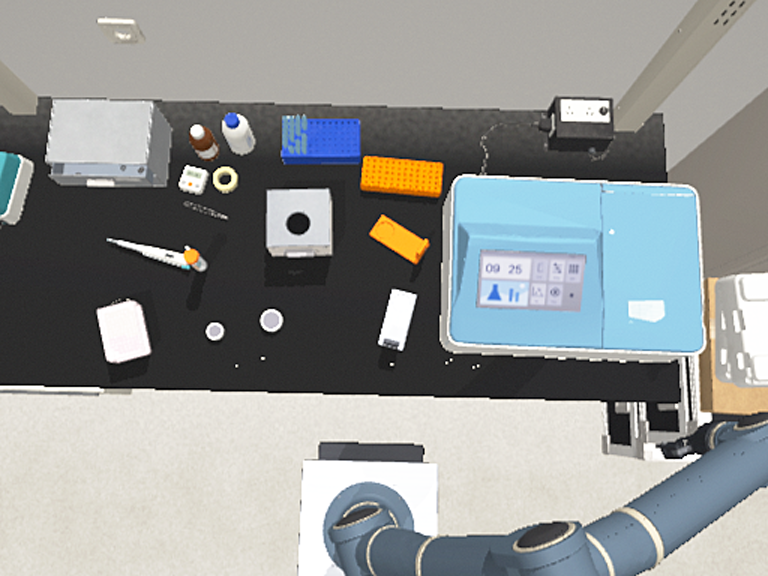

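View pics/side0.png

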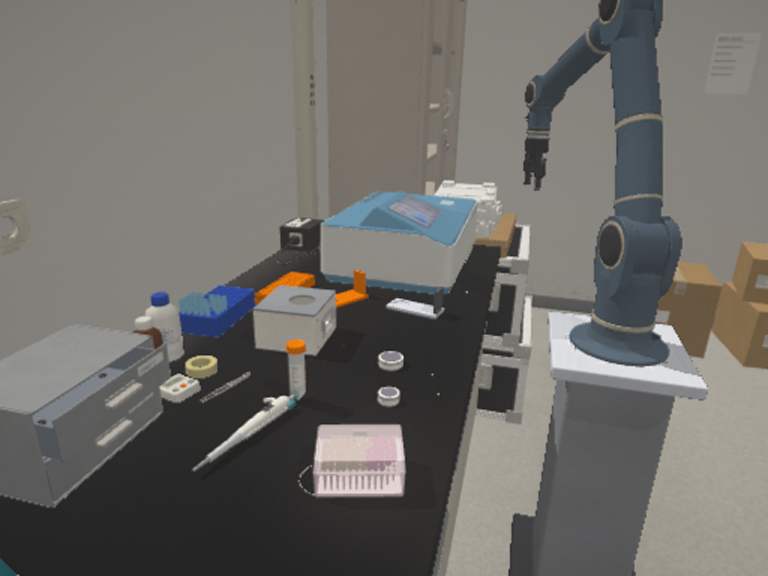

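The top view (1.5x) shows two cup candidates: a smaller disc at (215,331) and a larger one at (271,320). Two objects are shaped like the carrier: a pale one with a dark handle at (398,320), and an orange one at (400,240), which is the decoy. The reader is at (299,222) and the tube at (192,258). I'll measure these and confirm with one crop.

Run:
```python
from h import *
import pickle
c=pickle.load(open("top0.pkl","rb")); g=cv2.cvtColor(c["img"],cv2.COLOR_RGB2GRAY)
def blob(x0,y0,x1,y1,th):
    m=np.zeros_like(g); m[y0:y1,x0:x1]=(g[y0:y1,x0:x1]>th)*255
    k=max(cv2.findContours(m,cv2.RETR_EXTERNAL,cv2.CHAIN_APPROX_NONE)[0],key=cv2.contourArea); return k
for n,b in dict(small=(133,208,154,232),large=(168,200,194,228)).items():
    k=blob(*b,100); (x,y),r=cv2.minEnclosingCircle(k); e=cv2.fitEllipse(k)
    M=cv2.moments(k); x,y=M['m10']/M['m00'],M['m01']/M['m00']
    p=onz(c,x,y,14); print(n,x,y,e[1],p, e[1][0]*abs(p[2]-1616)/c["fx"])
k=blob(250,188,282,238,140); r=cv2.minAreaRect(k); print("carrier",r)
bp=cv2.boxPoints(r); print([onz(c,*q,8).round(1)[:2] for q in bp]); print(onz(c,*r[0],8))
k=blob(174,122,226,174,130); ap=cv2.approxPolyDP(k,3,True)[:,0]; print("reader",[(q.tolist(),onz(c,*map(float,q),95).round(1)[:2]) for q in ap])
m=(g[135:162,185:212]<60).astype(np.uint8); n,l,s,ce=cv2.connectedComponentsWithStats(m); i=1+s[1:,4].argmax(); u=ce[i]+[185,135]; print("hole",u,s[i],onz(c,*u,95))
a=cv2.resize(c["img"][190:240,125:195],None,fx=8,fy=8,interpolation=2); b=cv2.resize(c["img"][180:240,240:300],None,fx=6.667,fy=6.667,interpolation=2)
d=cv2.resize(c["img"][115:177,165:235],None,fx=6,fy=6,interpolation=2)
H=np.zeros((800,800,3),np.uint8); H[:400,:a.shape[1]]=0; a=cv2.resize(a,(400,286)); H[:286,:400]=a; H[:400,400:800]=cv2.resize(b,(400,400)); H[420:420+d.shape[0],:d.shape[1]]=d
cv2.imwrite("pics/crop1.png",cv2.resize(H,(600,600))[:,:,::-1])
```

```text
small 142.8221153846154 220.39903846153845 (11.399781227111816, 11.824782371520996) [449.31172137 386.74847807  14.        ] 41.34806624346345
large 180.5988023952096 213.05089820359282 (14.468720436096191, 14.830811500549316) [480.11293007 250.68573287  14.        ] 52.47939404547932
carrier ((264.44122314453125, 212.7353057861328), (17.220029830932617, 38.56315994262695), 14.03624439239502)
[array([428.1, -10. ]), array([568.2, -41.1]), array([ 554.1, -103.3]), array([414.5, -71.3])]
[490.59750643 -56.33186616   8.        ]
reader [([178, 127], array([781.9, 265.3])), ([181, 170], array([622.4, 245.2])), ([220, 169], array([629.9, 107.3])), ([219, 127], array([786.1, 117.2]))]
hole [198.4382716  148.68518519] [  6   7  15  14 162] [702.54994755 187.42566971  95.        ]
```

View pics/crop1.png

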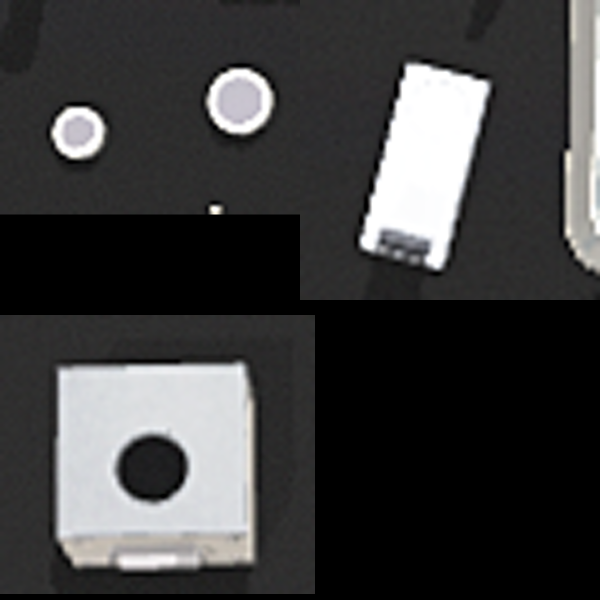

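The crop confirms the choices. The small cup (about 41 mm across) is on the left and the 52 mm one on the right. The pale tray with the dark handle at the robot side is the carrier, nose pointing away. The reader cover edges are clear. Next I'll fit the reader edges.

```bash
cat > reader.py <<'E'
from h import *
import pickle
c=pickle.load(open("top0.pkl","rb")); g=cv2.cvtColor(c["img"],cv2.COLOR_RGB2GRAY).astype(float)
def sub(prof,sgn):  # subpixel step: centroid of gradient
    d=np.clip(sgn*np.diff(prof),0,None); i=d.argmax(); s=slice(max(i-2,0),i+3); return (np.arange(len(d))[s]*d[s]).sum()/d[s].sum()+.5
L=[onz(c,170+sub(g[r,170:186],1),r,95)[:2] for r in range(131,160)]
B=[onz(c,k,118+sub(g[118:135,k],1),95)[:2] for k in range(183,215)]
F=[onz(c,k,158+sub(g[158:168,k],-1),95)[:2] for k in range(183,215)]
for n,P in (("L",L),("B",B),("F",F)):
    vx,vy,x,y=cv2.fitLine(np.array(P,np.float32),cv2.DIST_HUBER,0,.01,.01).ravel(); print(n,np.degrees(np.arctan2(vy,vx)),x,y, np.array(P)[::7].round(1).tolist())
im=c["img"]; print(im[155:176,185].tolist()); print(im[155:176,199].tolist())
for r in (145,): print(g[r,214:228])
E
python3 reader.py
```

```text
L 2.734396 707.9525 263.65173 [[766.7, 266.6], [740.3, 265.0], [714.1, 264.4], [688.1, 262.8], [662.3, 261.3]]
B -87.365265 788.84863 191.50499 [[786.3, 247.5], [787.2, 222.2], [788.8, 196.9], [789.6, 171.6], [790.8, 146.4]]
F -87.888084 650.14856 184.79053 [[647.5, 239.6], [649.0, 214.8], [651.0, 190.0], [649.1, 165.0], [651.8, 140.2]]
[[216, 217, 221], [215, 217, 220], [213, 217, 219], [214, 215, 219], [214, 213, 219], [216, 218, 220], [216, 218, 220], [218, 221, 225], [199, 203, 209], [174, 172, 173], [192, 184, 176], [201, 191, 181], [192, 186, 176], [200, 193, 185], [206, 199, 193], [144, 138, 136], [38, 39, 38], [26, 29, 26], [34, 35, 34], [33, 31, 32], [34, 33, 35]]
[[16, 16, 15], [87, 90, 91], [196, 197, 201], [221, 224, 227], [215, 218, 222], [215, 218, 222], [215, 219, 223], [218, 222, 225], [195, 196, 201], [190, 185, 177], [186, 179, 170], [169, 166, 162], [157, 155, 156], [221, 216, 217], [245, 243, 243], [232, 226, 228], [130, 127, 129], [16, 17, 14], [30, 33, 32], [30, 31, 30], [35, 35, 34]]
[220. 221. 220. 220. 224. 215. 218. 106.  26.  41.  42.  42.  42.  41.]
```

drive_tool --pt "0.0854 0 0 -0.04 0 0 0" --pt "0.0854 0 0 -0.04 0 0 0" --pt "0.0854 0 0 -0.04 0 0 0" --pt "0.0854 0 -0.045 0 0 0 -0.07" --pt "0.0854 0 -0.045 0 0 0 -0.07" --pt "0.0854 0 -0.045 0 0 0 -0.07"

```text
t: 0.7
tool_pos: [342.1, -585.1, 350.5]
ee_rot: [-2.733, 1.547, 0.017]
ft_force: [0.9, -1.6, 0.5]
finger_gap: 1.0
```

drive_tool --pt "0.0854 -0.004 -0.045 0 0 0 -0.07" --pt "0.0854 -0.004 -0.045 0 0 0 -0.07" --pt "0.0854 -0.004 -0.045 0 0 0 -0.07" --pt "0.0854 -0.004 -0.045 0 0 0 -0.07" --pt "0.0854 -0.004 -0.045 0 0 0 -0.07" --pt "0.0854 -0.004 -0.045 0 0 0 -0.07" --pt "0.0854 -0.004 -0.045 0 0 0 -0.07" --pt "0.0854 -0.004 -0.045 0 0 0 -0.07" --pt "0.0854 -0.004 -0.045 0 0 0 -0.07" --pt "0.0854 -0.004 -0.045 0 0 0 -0.07" --pt "0.0854 -0.004 -0.045 0 0 0 -0.07" --pt "0.0854 -0.004 -0.045 0 0 0 -0.07" --pt "0.0854 -0.004 -0.045 0 0 0 -0.07" --pt "0.0854 -0.004 -0.045 0 0 0 -0.07" --pt "0.0854 -0.004 -0.045 0 0 0 -0.07" --pt "0.0854 -0.004 -0.045 0 0 0 -0.07" --pt "0.0854 -0.004 -0.045 0 0 0 -0.07" --pt "0.0854 -0.004 -0.045 0 0 0 -0.07" --pt "0.0854 -0.004 -0.045 0 0 0 -0.07" --pt "0.0854 -0.004 -0.045 0 0 0 -0.07"

```text
t: 2.7
tool_pos: [553.0, 246.2, 343.3]
ee_rot: [-3.054, -0.661, 0.034]
ft_force: [0.4, 1.1, -0.1]
finger_gap: 0.998
```

```bash
cat >> h.py <<'E'
def go(x,y,z,head,f,vmax=0.04,wmax=0.1):
    """print tool-frame row to reach a tool-down pose with tool x at heading (deg)"""
    s=telemetry.sense(); R0=R.from_rotvec(s["ee_rot"]); p=np.array(s["tool_pos"])
    h=np.radians(head); X=np.array([np.cos(h),np.sin(h),0]); Z=np.array([0,0,-1.]); 
    R1=R.from_matrix(np.column_stack([X,np.cross(Z,X),Z]))
    d=R0.inv().apply(np.array([x,y,z])-p)/1000; w=(R0.inv()*R1).as_rotvec()
    n=int(max(1,np.ceil(np.linalg.norm(d)/vmax),np.ceil(np.linalg.norm(w)/wmax)))
    X0=R0.apply([1,0,0]); Z0=R0.apply([0,0,1])
    print("t",round(float(s["t"]),2),"p",p.round(1),"head",round(float(np.degrees(np.arctan2(X0[1],X0[0]))),2),"z",Z0.round(4),"F",np.array(s["ft_force"]).round(1),"gap",round(float(s["finger_gap"])*85.4,1))
    print("total",d.round(4),w.round(4),"n",n,"row",[f]+(d/n).round(4).tolist()+(w/n).round(4).tolist())
E
python3 -c "
from h import *
go(449.3,386.7,100,40.7,.0854)"
```

```text
t 2.7 p [553.  246.2 343.3] head 24.42 z [-0.0251  0.0118 -0.9996] F [ 0.4  1.1 -0.1] gap 85.2
total [-0.032  -0.1656  0.2475] [-0.0235  0.0149 -0.2843] n 8 row [0.0854, -0.004, -0.0207, 0.0309, -0.0029, 0.0019, -0.0355]
```

drive_tool --pt "0.0854 -0.004 -0.021 0.03 -0.003 0.002 -0.036" --pt "0.0854 -0.004 -0.021 0.03 -0.003 0.002 -0.036" --pt "0.0854 -0.004 -0.021 0.03 -0.003 0.002 -0.036" --pt "0.0854 -0.004 -0.021 0.03 -0.003 0.002 -0.036" --pt "0.0854 -0.004 -0.021 0.03 -0.003 0.002 -0.036" --pt "0.0854 -0.004 -0.021 0.03 -0.003 0.002 -0.036" --pt "0.0854 -0.004 -0.021 0.03 -0.003 0.002 -0.036" --pt "0.0854 -0.004 -0.021 0.03 -0.003 0.002 -0.036"

```text
t: 3.5
tool_pos: [427.8, 384.4, 100.5]
ee_rot: [-2.929, -1.128, -0.017]
ft_force: [0.6, -0.8, -0.0]
finger_gap: 1.002
```

```bash
python3 -c "
from h import *
go(449.3,386.7,40,40.7,.0854)"
```

```text
t 3.5 p [427.8 384.4 100.5] head 42.11 z [ 0.0089  0.0068 -0.9999] F [ 0.6 -0.8 -0. ] gap 85.5
total [0.0168 0.0127 0.0607] [ 0.0008 -0.0112  0.0247] n 2 row [0.0854, 0.0084, 0.0063, 0.0304, 0.0004, -0.0056, 0.0123]
```

drive_tool --pt "0.0854 0.017 0.0127 0.02 0 -0.011 0.025" --pt "0.0854 0 0 0.02 0 0 0" --pt "0.0854 0 0 0.02 0 0 0" --pt "0.0854 0 0 0 0 0 0"

```text
t: 3.9
tool_pos: [442.1, 386.6, 32.7]
ee_rot: [2.938, 1.103, -0.018]
ft_force: [-0.5, -0.6, 0.4]
finger_gap: 1.0
```

Run:
```python
from h import *
go(449.3,386.7,6,40.7,.0854)
a=camera("top"); b=camera("side")
x,y=proj(a,(449,387,9)).astype(int); u,v=proj(b,(449,387,9)).astype(int); print(x,y,u,v)
A=a["img"][y-40:y+40,x-50:x+50]; B=b["img"][v-40:v+40,u-50:u+50]
cv2.imwrite("pics/c2.png",cv2.resize(np.hstack([A,B])[:,:,::-1],(800,320),interpolation=2))
```

```text
t 3.9 p [442.1 386.6  32.7] head 41.17 z [-0.0098 -0.0072 -0.9999] F [-0.5 -0.6  0.4] gap 85.4
total [0.0058 0.0047 0.0266] [-0.001   0.0121  0.0082] n 1 row [0.0854, 0.0058, 0.0047, 0.0266, -0.001, 0.0121, 0.0082]
143 220 258 264
```

View pics/c2.png

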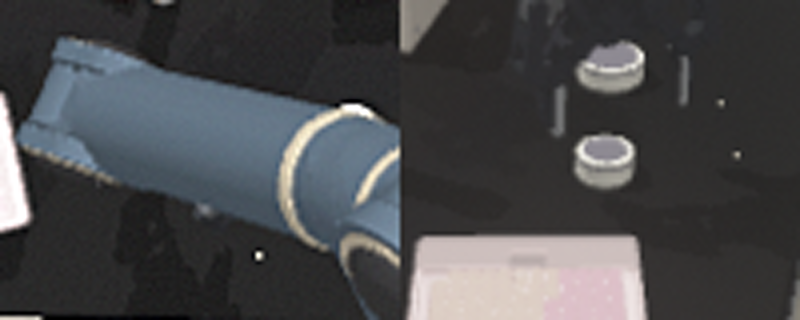

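The side crop shows the small cup at (605,160) in crop pixels, where predicted, with the open fingers above it. I'll correct and descend.

drive_tool --pt "0.0854 0.0058 0.0047 0 0 0.012 0.008" --pt "0.0854 0 0 0 0 0 0" --pt "0.0854 0 0 0.012 0 0 0" --pt "0.0854 0 0 0 0 0 0"

```text
t: 4.4
tool_pos: [453.5, 390.1, 26.6]
ee_rot: [-2.941, -1.088, -0.018]
ft_force: [-0.6, 0.5, 0.2]
finger_gap: 0.999
```

```bash
python3 -c "
from h import *
go(449.3,386.7,6,40.7,.0854)"
```

```text
t 4.4 p [453.5 390.1  26.6] head 40.61 z [ 0.0091  0.0094 -0.9999] F [-0.6  0.5  0.2] gap 85.3
total [-0.0057 -0.0001  0.0206] [-0.0012 -0.013  -0.0015] n 1 row [0.0854, -0.0057, -0.0001, 0.0206, -0.0012, -0.013, -0.0015]
```

drive_tool --pt "0.0854 0 0 0 0 0 0"

```text
t: 4.5
tool_pos: [453.6, 390.3, 26.8]
ee_rot: [-2.941, -1.088, -0.019]
ft_force: [0.2, -0.2, -0.3]
finger_gap: 1.002
```

```bash
python3 -c "
from h import *
for i in range(4):
  go(449.3,386.7,6,40.7,.0854); camera('side')"
```

```text
t 4.5 p [453.6 390.3  26.8] head 40.61 z [ 0.0093  0.0097 -0.9999] F [ 0.2 -0.2 -0.3] gap 85.6
total [-0.0058 -0.      0.0207] [-0.0013 -0.0134 -0.0015] n 1 row [0.0854, -0.0058, -0.0, 0.0207, -0.0013, -0.0134, -0.0015]
t 4.55 p [453.4 390.   26.5] head 40.61 z [ 0.0089  0.0091 -0.9999] F [-0.1 -0.3  0.1] gap 85.2
total [-0.0055 -0.0002  0.0205] [-0.0011 -0.0126 -0.0016] n 1 row [0.0854, -0.0055, -0.0002, 0.0205, -0.0011, -0.0126, -0.0016]
t 4.6 p [453.4 390.   26.6] head 40.61 z [ 0.0089  0.0091 -0.9999] F [-0.6 -0.  -0.2] gap 85.4
total [-0.0055 -0.0001  0.0205] [-0.0011 -0.0127 -0.0015] n 1 row [0.0854, -0.0055, -0.0001, 0.0205, -0.0011, -0.0127, -0.0015]
t 4.65 p [453.4 390.1  26.6] head 40.62 z [ 0.0089  0.0092 -0.9999] F [ 1.2  0.3 -0.1] gap 85.2
total [-0.0055 -0.0001  0.0206] [-0.0012 -0.0128 -0.0014] n 1 row [0.0854, -0.0055, -0.0001, 0.0206, -0.0012, -0.0128, -0.0014]
```

drive_tool --pt "0.0854 -0.0055 0 0 -0.001 -0.0127 -0.0015" --pt "0.0854 0 0 0 0 0 0" --pt "0.0854 0 0 0 0 0 0"

```text
t: 5.0
tool_pos: [448.7, 386.4, 26.8]
ee_rot: [2.945, 1.093, -0.001]
ft_force: [0.1, -0.4, -1.1]
finger_gap: 0.996
```

```bash
python3 -c "
from h import *
go(449.3,386.7,6,40.7,.0854)"
```

```text
t 5.0 p [448.7 386.4  26.8] head 40.73 z [-6.e-04 -2.e-04 -1.e+00] F [ 0.1 -0.4 -1.1] gap 85.0
total [0.0006 0.0002 0.0208] [-0.0002  0.0006  0.0005] n 1 row [0.0854, 0.0006, 0.0002, 0.0208, -0.0002, 0.0006, 0.0005]
```

Accurate from rest. Now descend and close.

drive_tool --pt "0.0854 0 0 0.0208 0 0 0" --pt "0.0854 0 0 0 0 0 0" --pt "0.0854 0 0 0 0 0 0"

```text
t: 5.3
tool_pos: [449.2, 387.0, 6.6]
ee_rot: [-2.945, -1.093, -0.001]
ft_force: [1.2, 0.8, 0.4]
finger_gap: 0.999
```

```bash
python3 -c "
from h import *
go(449.3,386.7,6,40.7,.0854)"
```

```text
t 5.3 p [449.2 387.    6.6] head 40.73 z [ 6.e-04  1.e-03 -1.e+00] F [1.2 0.8 0.4] gap 85.3
total [-0.0002  0.0003  0.0006] [-0.0004 -0.0011  0.0006] n 1 row [0.0854, -0.0002, 0.0003, 0.0006, -0.0004, -0.0011, 0.0006]
```

drive_tool --pt "0.0 0 0 0 0 0 0" --pt "0.0 0 0 0 0 0 0" --pt "0.0 0 0 0 0 0 0" --pt "0.0 0 0 0 0 0 0" --pt "0.0 0 0 0 0 0 0" --pt "0.0 0 0 0 0 0 0" --pt "0.0 0 0 0 0 0 0" --pt "0.0 0 0 0 0 0 0"

```text
t: 6.1
tool_pos: [450.2, 388.1, 9.3]
ee_rot: [-2.943, -1.092, -0.007]
ft_force: [-0.5, 0.2, -0.3]
finger_gap: 0.432
```

```bash
python3 -c "
from h import *
go(531.6,-65.5,120,-12.7,0,.03)"
```

```text
t 6.1 p [450.2 388.1   9.3] head 40.72 z [ 0.0033  0.0033 -1.    ] F [-0.5  0.2 -0.3] gap 36.9
total [-0.2337  0.3969 -0.112 ] [-0.0025 -0.0042  0.9324] n 16 row [0, -0.0146, 0.0248, -0.007, -0.0002, -0.0003, 0.0583]
```

drive_tool --pt "0.0 0 0 -0.02 0 0 0" --pt "0.0 0 0 -0.03 0 0 0" --pt "0.0 0 0 -0.03 0 0 0" --pt "0.0 0 0 -0.03 0 0 0" --pt "0.0 0 0 0 0 0 0" --pt "0.0 0 0 0 0 0 0"

```text
t: 6.7
tool_pos: [448.8, 386.5, 121.1]
ee_rot: [-2.945, -1.094, 0.001]
ft_force: [0.1, -1.2, -1.0]
finger_gap: 0.432
```

Run:
```python
from h import *
go(531.6,-65.5,120,-12.7,0,.04)
b=camera("side"); s=telemetry.sense()["tool_pos"]; u,v=proj(b,s).astype(int); print(u,v)
save(b,"c3.png",(u-50,v-40,u+50,v+60),6)
```

```text
t 6.7 p [448.8 386.5 121.1] head 40.75 z [-5.e-04 -1.e-04 -1.e+00] F [ 0.1 -1.2 -1. ] gap 36.9
total [-0.2323  0.3965  0.0011] [-1.000e-04  5.000e-04  9.328e-01] n 12 row [0, -0.0194, 0.033, 0.0001, -0.0, 0.0, 0.0777]
259 227
```

View pics/c3.png

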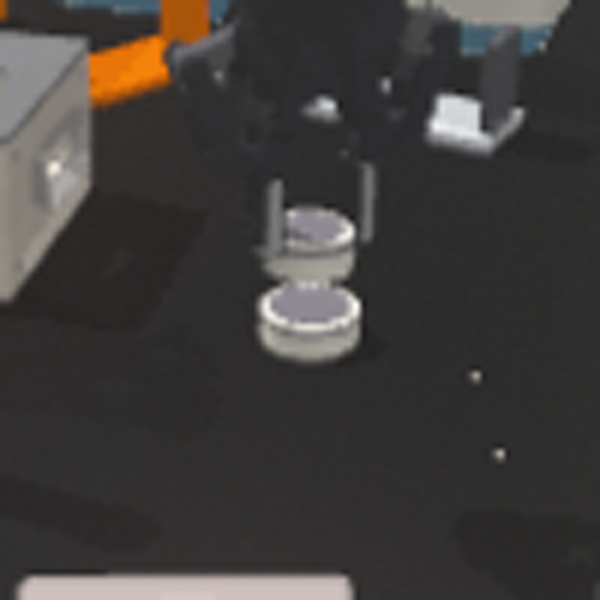

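The side crop shows the cup (314,240) gripped level at its upper rim by both pads, above the large cup, which has not moved. I'll carry it to the carrier.

drive_tool --pt "0.0 -0.002 0.015 0 0 0 0.03" --pt "0.0 -0.002 0.03 0 0 0 0.058" --pt "0.0 -0.002 0.03 0 0 0 0.058" --pt "0.0 -0.002 0.03 0 0 0 0.058" --pt "0.0 -0.002 0.03 0 0 0 0.058" --pt "0.0 -0.002 0.03 0 0 0 0.058" --pt "0.0 -0.002 0.03 0 0 0 0.058" --pt "0.0 -0.002 0.03 0 0 0 0.058" --pt "0.0 -0.002 0.03 0 0 0 0.058" --pt "0.0 -0.002 0.03 0 0 0 0.058" --pt "0.0 -0.002 0.03 0 0 0 0.058" --pt "0.0 -0.002 0.03 0 0 0 0.058" --pt "0.0 -0.002 0.03 0 0 0 0.058" --pt "0.0 -0.002 0.03 0 0 0 0.058" --pt "0.0 -0.002 0.015 0 0 0 0.03" --pt "0.0 0 0 0 0 0 0" --pt "0.0 0 0 0 0 0 0" --pt "0.0 0 0 0 0 0 0"

```text
t: 8.55
tool_pos: [540.8, -47.1, 102.4]
ee_rot: [3.115, -0.258, -0.052]
ft_force: [0.2, -0.0, -1.0]
finger_gap: 0.436
```

```bash
python3 -c "
from h import *
go(531.6,-65.5,120,-12.7,0,.03)"
```

```text
t 8.55 p [540.8 -47.1 102.4] head -9.47 z [-0.0345 -0.0128 -0.9993] F [ 0.2 -0.  -1. ] gap 37.2
total [-0.0066  0.0199 -0.017 ] [0.0192 0.0314 0.0567] n 1 row [0, -0.0066, 0.0199, -0.017, 0.0192, 0.0314, 0.0567]
```

drive_tool --pt "0.0 -0.0066 0.02 -0.017 0.019 0.031 0.057" --pt "0.0 0 0 0 0 0 0" --pt "0.0 0 0 0 0 0 0" --pt "0.0 0 0 0 0 0 0"

```text
t: 8.95
tool_pos: [532.7, -58.3, 120.2]
ee_rot: [-3.12, 0.33, -0.001]
ft_force: [0.2, -1.0, 0.3]
finger_gap: 0.435
```

```bash
cat > carr.py <<'E'
from h import *
import pickle
c=pickle.load(open("top0.pkl","rb")); g=cv2.cvtColor(c["img"],cv2.COLOR_RGB2GRAY).astype(np.float32)
def edges(ctr,head,zt=8):
    h=np.radians(head); X=np.array([np.cos(h),np.sin(h)]); Y=np.array([-X[1],X[0]]); out={}
    for n,D,E,dist,rng in (("nose",X,Y,70,range(-24,25,3)),("left",Y,X,30,range(-40,61,4)),("right",-Y,X,30,range(-40,61,4))):
        P=[]
        for k in rng:
            s=np.arange(dist-12,dist+12.1,.5); q=[proj(c,[*(np.array(ctr)+D*a+E*k),zt]) for a in s]
            q=np.array(q,np.float32); v=cv2.remap(g,q[:,:1],q[:,1:],cv2.INTER_LINEAR).ravel(); d=np.clip(-np.diff(v),0,None)
            P.append(np.array(ctr)+D*((s[:-1]+.25)*d).sum()/d.sum()+E*k)
        P=np.array(P); vx,vy,x,y=cv2.fitLine(P.astype(np.float32),cv2.DIST_HUBER,0,.01,.01).ravel()
        r=[x-ctr[0],y-ctr[1]]; out[n]=(np.dot(r,D),np.degrees(np.arctan2(vy,vx)))
    return out
print(edges((491,-56.4),-12.7))
go(532,-65.5,120,-12.7,0,.03)
E
python3 carr.py
```

```text
{'nose': (np.float64(72.5620573798702), np.float32(77.23732)), 'left': (np.float64(31.38386439634594), np.float32(-13.045106)), 'right': (np.float64(31.55743761599283), np.float32(-13.3183565))}
t 8.95 p [532.7 -58.3 120.2] head -12.09 z [ 0.0012  0.0041 -1.    ] F [ 0.2 -1.   0.3] gap 37.2
total [0.0008 0.0072 0.0001] [-0.0043 -0.0003  0.0106] n 1 row [0, 0.0008, 0.0072, 0.0001, -0.0043, -0.0003, 0.0106]
```

drive_tool --pt "0.0 0.0017 0.0076 0.02 -0.004 0 0.012" --pt "0.0 0 0 0.03 0 0 0" --pt "0.0 0 0 0.025 0 0 0" --pt "0.0 0 0 0 0 0 0" --pt "0.0 0 0 0 0 0 0" --pt "0.0 0 0 0 0 0 0"

```text
t: 9.55
tool_pos: [536.8, -59.0, 44.1]
ee_rot: [-3.12, 0.332, -0.006]
ft_force: [0.3, 1.1, 0.1]
finger_gap: 0.429
```

```bash
python3 -c "
from h import *
go(532.7,-66,22,-12.9,0,.03)"
```

```text
t 9.55 p [536.8 -59.   44.1] head -12.13 z [ 0.0042  0.0033 -1.    ] F [0.3 1.1 0.1] gap 36.6
total [-0.0026  0.0078  0.022 ] [-0.0042 -0.0034  0.0134] n 1 row [0, -0.0026, 0.0078, 0.022, -0.0042, -0.0034, 0.0134]
```

drive_tool --pt "0.0 -0.0026 0.0078 0 -0.004 -0.003 0.013" --pt "0.0 0 0 0 0 0 0" --pt "0.0 0 0 0 0 0 0"

```text
t: 9.85
tool_pos: [534.2, -66.5, 46.9]
ee_rot: [3.121, -0.353, 0.008]
ft_force: [0.9, -0.7, -1.7]
finger_gap: 0.434
```

Run:
```python
from h import *
go(532.7,-66,20,-12.9,0,.03)
b=camera("side"); u,v=proj(b,(532.7,-66,20)).astype(int); print(u,v)
save(b,"c4.png",(u-50,v-40,u+50,v+35),8)
```

```text
t 9.85 p [534.2 -66.5  46.9] head -12.92 z [ 5.1e-03 -8.0e-04 -1.0e+00] F [ 0.9 -0.7 -1.7] gap 37.1
total [-0.0017 -0.0002  0.0269] [-0.0004 -0.0052 -0.0004] n 1 row [0, -0.0017, -0.0002, 0.0269, -0.0004, -0.0052, -0.0004]
266 199
```

View pics/c4.png

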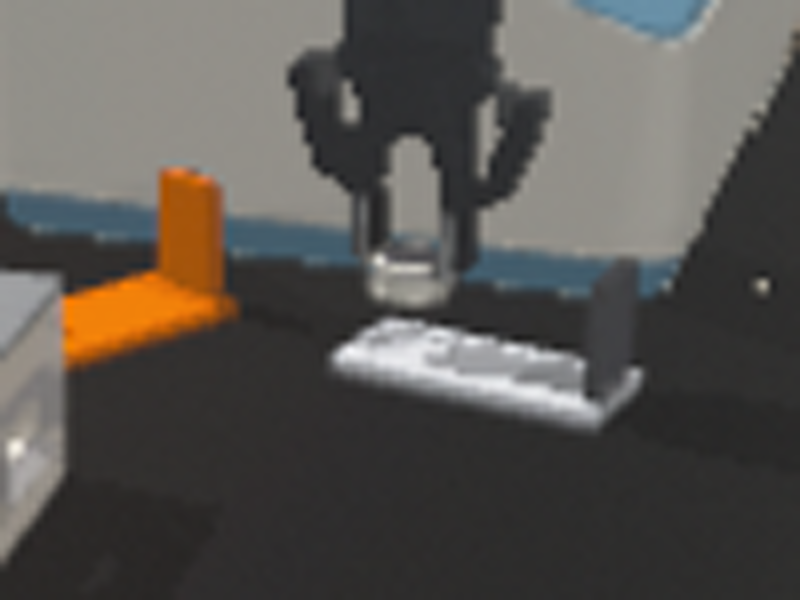

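The side crop shows the cup at (408,280) hanging just over the recess end of the pale carrier (about (395,340)). I'll check the alignment in numbers.

Run:
```python
from h import *
b=camera("side"); go(532.7,-66,20,-12.9,0,.03)
p=telemetry.sense()["tool_pos"]
g=cv2.cvtColor(b["img"],cv2.COLOR_RGB2GRAY)
u0,v0=266-50,199-40
print("cup cols");
for r in range(v0+31,v0+40): print(r,g[r,u0+43:u0+60].tolist())
h=np.radians(-13); X=np.array([np.cos(h),np.sin(h),0]);Y=np.array([-X[1],X[0],0])
C=np.array([492,-56.6,0])
for n,q in dict(nl=C+70*X+30*Y,nr=C+70*X-30*Y,tl=C-70*X+30*Y,tr=C-70*X-30*Y,nl8=C+70*X+30*Y+[0,0,8],nr8=C+70*X-30*Y+[0,0,8],hl=C-64*X+20*Y+[0,0,70],rec=C+42*X+[0,0,8]).items(): print(n,(proj(b,q)-[u0,v0])*8)
for dz in (-9,9): print("cup",(proj(b,np.array(p)+[0,0,dz])-[u0,v0])*8)
D=np.array([X[0],X[1],0])
c=np.array([p[0],p[1],40.]); o=ray(b,256,192)[0]; d=c-o; t=np.array([-d[1],d[0],0])/np.hypot(d[0],d[1])
print("cup edge cols",proj(b,c+20*t),proj(b,c-20*t))
```

```text
t 9.95 p [534.  -66.6  46.6] head -12.92 z [ 4.6e-03 -9.0e-04 -1.0e+00] F [ 0.6 -0.3 -0.4] gap 37.0
total [-0.0015 -0.0003  0.0266] [-0.0001 -0.0046 -0.0004] n 1 row [0, -0.0015, -0.0003, 0.0266, -0.0001, -0.0046, -0.0004]
cup cols
190 [82, 68, 88, 78, 114, 85, 81, 85, 88, 95, 89, 84, 106, 88, 46, 48, 60]
191 [85, 84, 93, 142, 223, 136, 125, 94, 84, 83, 82, 82, 105, 87, 46, 47, 58]
192 [61, 62, 76, 115, 162, 173, 201, 191, 198, 194, 163, 92, 104, 76, 46, 56, 82]
193 [48, 49, 65, 110, 142, 135, 138, 141, 139, 139, 130, 85, 108, 102, 70, 81, 87]
194 [50, 49, 68, 125, 162, 146, 134, 138, 146, 148, 148, 130, 119, 94, 55, 59, 59]
195 [49, 48, 59, 114, 174, 153, 146, 151, 155, 158, 155, 137, 124, 70, 47, 47, 48]
196 [49, 48, 51, 71, 106, 104, 128, 137, 159, 158, 134, 108, 92, 52, 48, 48, 48]
197 [49, 48, 49, 49, 54, 58, 72, 77, 90, 89, 75, 63, 56, 47, 47, 48, 49]
198 [47, 49, 48, 48, 57, 81, 75, 48, 48, 48, 48, 47, 47, 47, 48, 48, 47]
nl [324.20577593 369.20622764]
nr [378.54927657 330.29690202]
tl [585.70238853 427.82272726]
tr [633.08493751 385.15826777]
nl8 [324.57893746 354.26849732]
nr8 [379.01514208 315.79378349]
hl [590.42855569 281.13988946]
rec [402.22321043 345.54889308]
cup [402.29821592 289.54420865]
cup [403.49353222 255.4970961 ]
cup edge cols [261.25912542 194.44999059] [271.35954667 194.80593668]
```

drive_tool --pt "0.0 -0.0016 -0.0003 0 0 -0.0046 0" --pt "0.0 0 0 0 0 0 0" --pt "0.0 0 0 0.024 0 0 0" --pt "0.0 0 0 0 0 0 0" --pt "0.0 0 0 0 0 0 0"

```text
t: 10.45
tool_pos: [533.5, -65.9, 23.4]
ee_rot: [-3.121, 0.354, -0.003]
ft_force: [0.3, 0.5, -0.5]
finger_gap: 0.431
```

```bash
python3 -c "
from h import *
go(532.5,-66,18,-12.9,0,.03)"
```

```text
t 10.45 p [533.5 -65.9  23.4] head -12.92 z [ 2.1e-03  1.0e-04 -1.0e+00] F [ 0.3  0.5 -0.5] gap 36.8
total [-0.0009  0.0003  0.0054] [-0.0005 -0.002  -0.0004] n 1 row [0, -0.0009, 0.0003, 0.0054, -0.0005, -0.002, -0.0004]
```

drive_tool --pt "0.0 -0.0009 0 0.004 0 -0.002 0" --pt "0.0 0 0 0 0 0 0" --pt "0.0 0 0 0.003 0 0 0" --pt "0.0 0 0 0 0 0 0"

```text
t: 10.85
tool_pos: [533.6, -65.6, 17.8]
ee_rot: [-3.121, 0.353, -0.004]
ft_force: [-0.0, -0.0, -0.5]
finger_gap: 0.428
```

```bash
python3 -c "
from h import *
go(532.5,-66,11,-12.9,0,.03)"
```

```text
t 10.85 p [533.6 -65.6  17.8] head -12.92 z [ 2.6e-03  3.0e-04 -1.0e+00] F [-0.  -0.  -0.5] gap 36.6
total [-0.001   0.0006  0.0068] [-0.0009 -0.0024 -0.0004] n 1 row [0, -0.001, 0.0006, 0.0068, -0.0009, -0.0024, -0.0004]
```

drive_tool --pt "0.0 -0.0015 0.0005 0.002 0 -0.002 0" --pt "0.0 0 0 0 0 0 0" --pt "0.0 0 0 0.002 0 0 0" --pt "0.0 0 0 0 0 0 0"

```text
t: 11.25
tool_pos: [532.1, -65.9, 13.8]
ee_rot: [-3.121, 0.354, -0.002]
ft_force: [0.1, 0.1, 0.1]
finger_gap: 0.431
```

```bash
python3 -c "
from h import *
go(532.5,-66,11,-12.9,0,.03)"
```

```text
t 11.25 p [532.1 -65.9  13.8] head -12.93 z [ 1.1e-03  7.0e-04 -1.0e+00] F [0.1 0.1 0.1] gap 36.8
total [0.0004 0.0001 0.0028] [-0.0009 -0.0009 -0.0005] n 1 row [0, 0.0004, 0.0001, 0.0028, -0.0009, -0.0009, -0.0005]
```

drive_tool --pt "0.0 0 0 0.0015 0 0 0" --pt "0.0 0 0 0 0 0 0" --pt "0.0 0 0 0.001 0 0 0" --pt "0.0 0 0 0 0 0 0"

```text
t: 11.65
tool_pos: [532.9, -65.8, 13.1]
ee_rot: [3.121, -0.353, 0.003]
ft_force: [-1.4, 0.9, -0.9]
finger_gap: 0.435
```

```bash
python3 -c "
from h import *
go(532.5,-66,11,-12.9,0,.03)"
```

```text
t 11.65 p [532.9 -65.8  13.1] head -12.92 z [ 2.2e-03 -4.0e-04 -1.0e+00] F [-1.4  0.9 -0.9] gap 37.2
total [-0.0003  0.0003  0.0021] [-0.0001 -0.0022 -0.0004] n 1 row [0, -0.0003, 0.0003, 0.0021, -0.0001, -0.0022, -0.0004]
```

drive_tool --pt "0.0 0 0 0.002 0 0 0" --pt "0.0 0 0 0 0 0 0" --pt "0.0 0 0 0 0 0 0"

```text
t: 11.95
tool_pos: [533.5, -65.7, 13.2]
ee_rot: [3.12, -0.353, 0.005]
ft_force: [-1.0, -0.4, -0.4]
finger_gap: 0.434
```

Run:
```python
from h import *
go(532.5,-66,11,-12.9,0,.03)
b=camera("side"); g=cv2.cvtColor(b["img"],cv2.COLOR_RGB2GRAY)
save(b,"c5.png",(236,175,306,225),8)
```

```text
t 11.95 p [533.5 -65.7  13.2] head -12.91 z [ 0.0032 -0.0018 -1.    ] F [-1.  -0.4 -0.4] gap 37.0
total [-0.0009  0.0005  0.0022] [ 0.001  -0.0035 -0.0002] n 1 row [0, -0.0009, 0.0005, 0.0022, 0.001, -0.0035, -0.0002]
```

View pics/c5.png

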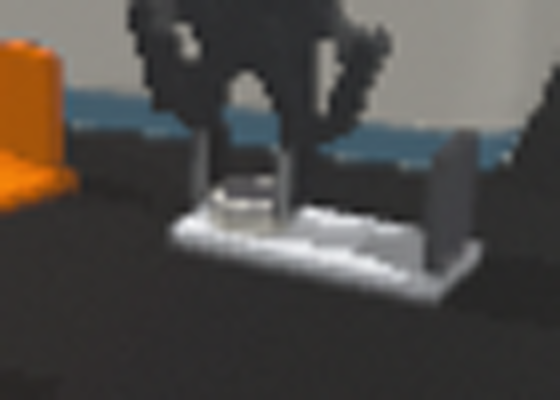

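The cup sits low in the tray. Contact came at TCP z 13.2, which matches a cup bottom of 4 mm (grip offset 9.3), so it is on the recess floor. Releasing.

drive_tool --pt "0.06 0 0 0 0 0 0" --pt "0.0854 0 0 0 0 0 0" --pt "0.0854 0 0 0 0 0 0" --pt "0.0854 0 0 0 0 0 0" --pt "0.0854 0 0 0 0 0 0" --pt "0.0854 0 0 -0.03 0 0 0" --pt "0.0854 0 0 -0.045 0 0 0" --pt "0.0854 0 0 -0.045 0 0 0" --pt "0.0854 0 0 -0.03 0 0 0" --pt "0.0854 0 0 0 0 0 0" --pt "0.0854 0 0 0 0 0 0"

```text
t: 13.1
tool_pos: [531.8, -65.5, 166.2]
ee_rot: [3.121, -0.353, -0.003]
ft_force: [0.1, 0.2, -0.4]
finger_gap: 1.0
```

Run:
```python
from h import *
h=np.radians(-13); X=np.array([np.cos(h),np.sin(h)])
print(np.array([492,-56.6])-64*X)
go(429.7,-42.2,160,-13,.0854,.03)
b=camera("side"); a=camera("top")
A=cv2.resize(b["img"][175:225,236:306],None,fx=6,fy=6,interpolation=2); B=cv2.resize(a["img"][180:240,240:300],None,fx=5,fy=5,interpolation=2)
cv2.imwrite("pics/c6.png",np.hstack([A,B])[:,:,::-1])
```

```text
[429.64031585 -42.20313252]
t 13.1 p [531.8 -65.5 166.2] head -12.9 z [-2.3e-03 -8.0e-04 -1.0e+00] F [ 0.1  0.2 -0.4] gap 85.4
total [-1.047e-01  1.000e-04  6.400e-03] [0.0013 0.0021 0.0017] n 4 row [0.0854, -0.0262, 0.0, 0.0016, 0.0003, 0.0005, 0.0004]
```

View pics/c6.png

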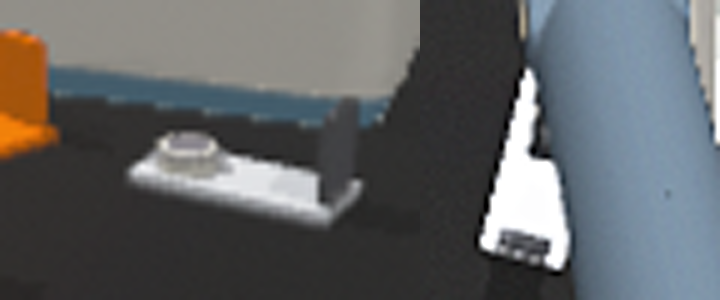

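The side crop shows the cup seated level in the carrier, at (188,152). Now to the handle.

drive_tool --pt "0.0854 -0.026 0 0.0015 0 0 0" --pt "0.0854 -0.026 0 0.0015 0 0 0" --pt "0.0854 -0.026 0 0.0015 0 0 0" --pt "0.0854 -0.02 0 0.0015 0 0 0" --pt "0.0854 0 0 0 0 0 0" --pt "0.0854 0 0 0 0 0 0" --pt "0.0854 0 0 0 0 0 0"

```text
t: 13.9
tool_pos: [428.5, -42.8, 151.0]
ee_rot: [-3.12, 0.352, 0.032]
ft_force: [0.3, -0.0, 0.9]
finger_gap: 1.001
```

```bash
python3 -c "
from h import *
go(429.6,-42.2,110,-13,.0854,.03)"
```

```text
t 13.9 p [428.5 -42.8 151. ] head -12.88 z [-0.0201  0.0038 -0.9998] F [ 0.3 -0.   0.9] gap 85.5
total [ 0.0018 -0.0009  0.041 ] [0.0008 0.0205 0.0021] n 2 row [0.0854, 0.0009, -0.0004, 0.0205, 0.0004, 0.0102, 0.0011]
```

drive_tool --pt "0.0854 0.002 -0.001 0 0 0.02 0.002" --pt "0.0854 0 0 0 0 0 0" --pt "0.0854 0 0 0.03 0 0 0" --pt "0.0854 0 0 0.03 0 0 0" --pt "0.0854 0 0 0 0 0 0" --pt "0.0854 0 0 0 0 0 0"

```text
t: 14.5
tool_pos: [436.7, -42.5, 90.7]
ee_rot: [-3.12, 0.357, -0.012]
ft_force: [-0.1, 0.5, 0.6]
finger_gap: 1.001
```

```bash
python3 -c "
from h import *
go(429.6,-42.2,35,-13,.0854,.03)"
```

```text
t 14.5 p [436.7 -42.5  90.7] head -13.07 z [ 7.5e-03  2.0e-04 -1.0e+00] F [-0.1  0.5  0.6] gap 85.5
total [-0.0074  0.0014  0.0556] [-0.0019 -0.0073 -0.0012] n 2 row [0.0854, -0.0037, 0.0007, 0.0278, -0.0009, -0.0036, -0.0006]
```

drive_tool --pt "0.0854 -0.0074 0.0014 0 -0.002 -0.007 -0.001" --pt "0.0854 0 0 0 0 0 0" --pt "0.0854 0 0 0 0 0 0" --pt "0.0854 0 0 0.028 0 0 0" --pt "0.0854 0 0 0.027 0 0 0" --pt "0.0854 0 0 0 0 0 0" --pt "0.0854 0 0 0 0 0 0"

```text
t: 15.2
tool_pos: [434.8, -43.1, 41.1]
ee_rot: [3.12, -0.358, 0.023]
ft_force: [0.5, 0.2, -0.3]
finger_gap: 1.003
```

```bash
python3 -c "
from h import *
go(429.6,-42.2,35,-13,.0854,.03)"
```

```text
t 15.2 p [434.8 -43.1  41.1] head -13.09 z [ 0.0142 -0.0029 -0.9999] F [ 0.5  0.2 -0.3] gap 85.7
total [-0.0053  0.0004  0.006 ] [-0.0004 -0.0145 -0.0016] n 1 row [0.0854, -0.0053, 0.0004, 0.006, -0.0004, -0.0145, -0.0016]
```

drive_tool --pt "0.0854 -0.0053 0.0004 0.006 0 -0.0145 -0.0016" --pt "0.0854 0 0 0 0 0 0" --pt "0.0854 0 0 0 0 0 0"

```text
t: 15.5
tool_pos: [431.1, -42.3, 37.3]
ee_rot: [-3.121, 0.356, -0.006]
ft_force: [0.4, 0.3, -0.1]
finger_gap: 1.001
```

```bash
python3 -c "
from h import *
go(429.6,-42.2,35,-13,.0854,.03)"
```

```text
t 15.5 p [431.1 -42.3  37.3] head -13.01 z [ 3.8e-03 -1.0e-04 -1.0e+00] F [ 0.4  0.3 -0.1] gap 85.5
total [-0.0015  0.0002  0.0023] [-0.0008 -0.0038 -0.0001] n 1 row [0.0854, -0.0015, 0.0002, 0.0023, -0.0008, -0.0038, -0.0001]
```

drive_tool --pt "0.0854 -0.0015 0 0.002 0 -0.004 0" --pt "0.0854 0 0 0 0 0 0" --pt "0.0854 0 0 0 0 0 0" --pt "0.03 0 0 0 0 0 0" --pt "0.03 0 0 0 0 0 0" --pt "0.03 0 0 0 0 0 0" --pt "0.03 0 0 0 0 0 0" --pt "0.03 0 0 0 0 0 0"

```text
t: 16.3
tool_pos: [430.3, -42.1, 36.2]
ee_rot: [-3.121, 0.356, -0.003]
ft_force: [-0.4, -0.2, -0.4]
finger_gap: 0.347
```

```bash
python3 -c "
from h import *
go(429.6,-42.2,35,-13,.03,.03)"
```

```text
t 16.3 p [430.3 -42.1  36.2] head -13.02 z [ 1.8e-03  5.0e-04 -1.0e+00] F [-0.4 -0.2 -0.4] gap 29.7
total [-0.0006  0.0002  0.0012] [-0.0008 -0.0017 -0.0004] n 1 row [0.03, -0.0006, 0.0002, 0.0012, -0.0008, -0.0017, -0.0004]
```

drive_tool --pt "0.015 0 0 0 0 0 0" --pt "0.0 0 0 0 0 0 0" --pt "0.0 0 0 0 0 0 0" --pt "0.0 0 0 0 0 0 0" --pt "0.0 0 0 0 0 0 0" --pt "0.0 0 0 0 0 0 0"

```text
t: 16.9
tool_pos: [430.3, -42.1, 36.3]
ee_rot: [-3.121, 0.356, -0.003]
ft_force: [0.0, -0.4, -0.2]
finger_gap: 0.11
```

```bash
python3 -c "
from h import *
go(429.6,-42.2,35,-13,0,.03)"
```

```text
t 16.9 p [430.3 -42.1  36.3] head -13.02 z [ 1.7e-03  4.0e-04 -1.0e+00] F [ 0.  -0.4 -0.2] gap 9.4
total [-0.0007  0.0002  0.0013] [-0.0008 -0.0016 -0.0004] n 1 row [0, -0.0007, 0.0002, 0.0013, -0.0008, -0.0016, -0.0004]
```

Gripped (gap 9.4 mm, matching the 10 mm plate). I'll lift gently.

drive_tool --pt "0.0 0 0 -0.008 0 0 0" --pt "0.0 0 0 -0.015 0 0 0" --pt "0.0 0 0 -0.015 0 0 0" --pt "0.0 0 0 -0.015 0 0 0" --pt "0.0 0 0 -0.015 0 0 0" --pt "0.0 0 0 -0.008 0 0 0" --pt "0.0 0 0 0 0 0 0" --pt "0.0 0 0 0 0 0 0" --pt "0.0 0 0 0 0 0 0"

```text
t: 17.8
tool_pos: [427.0, -42.0, 115.3]
ee_rot: [-3.121, 0.355, 0.007]
ft_force: [0.0, -0.1, -1.0]
finger_gap: 0.11
```

```bash
python3 -c "
from h import *
go(474.1,177.4,110,2.6,0,.02)"
```

```text
t 17.8 p [427.  -42.  115.3] head -12.99 z [-4.3e-03  8.0e-04 -1.0e+00] F [ 0.  -0.1 -1. ] gap 9.4
total [-0.0034 -0.2244  0.0053] [-0.0004  0.0043 -0.272 ] n 12 row [0, -0.0003, -0.0187, 0.0004, -0.0, 0.0004, -0.0227]
```

drive_tool --pt "0.0 0.001 -0.009 0 0 0 -0.012" --pt "0.0 0.0022 -0.0185 0 0 0 -0.023" --pt "0.0 0.0022 -0.0185 0 0 0 -0.023" --pt "0.0 0.0022 -0.0185 0 0 0 -0.023" --pt "0.0 0.0022 -0.0185 0 0 0 -0.023" --pt "0.0 0.0022 -0.0185 0 0 0 -0.023" --pt "0.0 0.0022 -0.0185 0 0 0 -0.023" --pt "0.0 0.0022 -0.0185 0 0 0 -0.023" --pt "0.0 0.0022 -0.0185 0 0 0 -0.023" --pt "0.0 0.0022 -0.0185 0 0 0 -0.023" --pt "0.0 0.0022 -0.0185 0 0 0 -0.023" --pt "0.0 0.0022 -0.0185 0 0 0 -0.023" --pt "0.0 0.001 -0.009 0 0 0 -0.012" --pt "0.0 0 0 0 0 0 0" --pt "0.0 0 0 0 0 0 0" --pt "0.0 0 0 0 0 0 0"

```text
t: 19.4
tool_pos: [469.6, 192.1, 106.2]
ee_rot: [-3.134, -0.112, 0.035]
ft_force: [-0.0, -0.3, -1.6]
finger_gap: 0.106
```

```bash
python3 -c "
from h import *
go(474.1,177.4,79,2.6,0,.02)"
```

```text
t 19.4 p [469.6 192.1 106.2] head 4.11 z [-0.0227  0.0046 -0.9997] F [-0.  -0.3 -1.6] gap 9.1
total [0.004  0.0151 0.027 ] [-0.0059  0.0224  0.0263] n 2 row [0, 0.002, 0.0076, 0.0135, -0.0029, 0.0112, 0.0132]
```

drive_tool --pt "0.0 0.004 0.015 0 -0.006 0.022 0.026" --pt "0.0 0 0 0 0 0 0" --pt "0.0 0 0 0 0 0 0" --pt "0.0 0 0 0.014 0 0 0" --pt "0.0 0 0 0.012 0 0 0" --pt "0.0 0 0 0 0 0 0" --pt "0.0 0 0 0 0 0 0"

```text
t: 20.1
tool_pos: [475.0, 171.9, 77.0]
ee_rot: [3.138, 0.059, 0.0]
ft_force: [-0.8, 0.1, -2.3]
finger_gap: 0.106
```

```bash
python3 -c "
from h import *
go(474.1,177.4,78.3,2.6,0,.02)"
```

```text
t 20.1 p [475.  171.9  77. ] head 2.15 z [ 2.0e-04 -3.4e-03 -1.0e+00] F [-0.8  0.1 -2.3] gap 9.0
total [-0.0007 -0.0055 -0.0013] [ 0.0034 -0.0001 -0.0078] n 1 row [0, -0.0007, -0.0055, -0.0013, 0.0034, -0.0001, -0.0078]
```

drive_tool --pt "0.0 -0.0007 -0.0055 -0.0013 0.0034 0 -0.0078" --pt "0.0 0 0 0 0 0 0" --pt "0.0 0 0 0 0 0 0"

```text
t: 20.4
tool_pos: [474.0, 178.8, 78.4]
ee_rot: [-3.14, -0.074, -0.0]
ft_force: [0.3, -0.8, -1.4]
finger_gap: 0.109
```

Run:
```python
from h import *
go(474.1,177.4,78.3,2.6,0,.02)
a=camera("top"); b=camera("side")
A=a["img"][105:215,150:260]; B=b["img"][180:260,160:280]
cv2.imwrite("pics/c7.png",np.hstack([cv2.resize(A,(400,400),interpolation=2),cv2.resize(B,(400,267),interpolation=2) if 0 else cv2.copyMakeBorder(cv2.resize(B,(400,267),interpolation=2),0,133,0,0,0)])[:,:,::-1])
```

```text
t 20.4 p [474.  178.8  78.4] head 2.7 z [ 0.      0.0011 -1.    ] F [ 0.3 -0.8 -1.4] gap 9.3
total [0.0001 0.0014 0.0001] [-0.0011 -0.0001  0.0018] n 1 row [0, 0.0001, 0.0014, 0.0001, -0.0011, -0.0001, 0.0018]
```

View pics/c7.png

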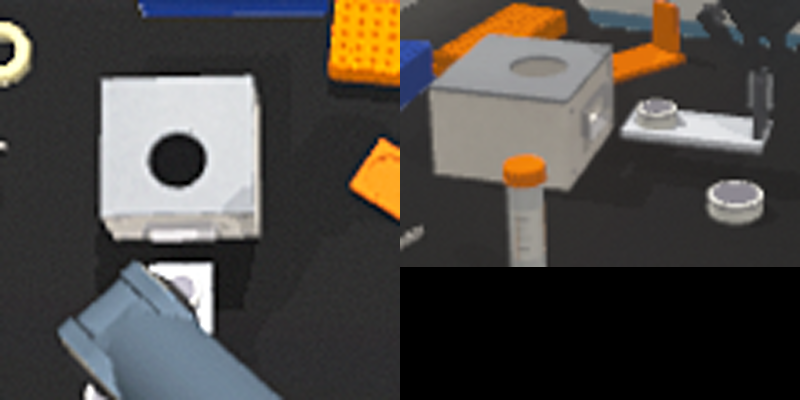

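```bash
cat > al.py <<'E'
from h import *
a=camera("top"); s=telemetry.sense(); p=np.array(s["tool_pos"]); X=R.from_rotvec(s["ee_rot"]).apply([1,0,0]); X[2]=0; X/=np.linalg.norm(X); Y=np.array([-X[1],X[0],0])
g=cv2.cvtColor(a["img"],cv2.COLOR_RGB2GRAY).astype(np.float32)
zt=p[2]-36.3+8; O=np.array([p[0],p[1],zt])
def prof(O,D,E,dist,rng,half=9):
    out=[]
    for k in rng:
        q=np.array([proj(a,O+D*t+E*k) for t in np.arange(dist-half,dist+half+.1,.5)],np.float32)
        v=cv2.remap(g,q[:,:1],q[:,1:],cv2.INTER_LINEAR).ravel(); th=(v[:4].mean()+v[-4:].mean())/2
        i=np.where((v[:-1]>th)&(v[1:]<=th))[0]; out.append((k,round(float(dist-half+.5*(i[0]+(v[i[0]]-th)/(v[i[0]]-v[i[0]+1]))),1) if len(i) else None))
    return out
print("right (exp 30)",prof(O,-Y,X,30,range(85,131,6)))
print("left (exp 30)",prof(O,Y,X,30,range(85,131,6)))
print("nose (exp 134)",prof(O,X,Y,134,range(-26,27,6)))
# reader: window lips, top edges, per current guess
F=np.array([648.9,185.3,0]); h=np.radians(2.65); rx=np.array([np.cos(h),np.sin(h),0]); ry=np.array([-rx[1],rx[0],0])
T=F+[0,0,95]
print("cover left (75)",prof(T,ry,rx,75,range(10,131,15)))
print("cover back (140)",prof(T,rx,ry,140,range(-60,61,15)))
L=F+[0,0,66]
print("lip row", [ (round(float(v)),int(cv2.remap(g,*[np.array([[c]],np.float32) for c in proj(a,L-rx*8+ry*v)],cv2.INTER_LINEAR)[0,0])) for v in range(-48,49,3)])
d=p-F; print("handle rel reader: along",d@rx,"lat",d@ry)
E
python3 al.py
```

```text
right (exp 30) [(85, 31.4), (91, 31.5), (97, 31.1), (103, 31.2), (109, 31.1), (115, 31.1), (121, 31.2), (127, 31.3)]
left (exp 30) [(85, None), (91, 22.7), (97, 26.0), (103, 35.5), (109, 22.0), (115, 24.8), (121, 33.1), (127, 30.2)]
nose (exp 134) [(-26, 136.1), (-20, 136.0), (-14, 135.2), (-8, 135.0), (-2, 135.2), (4, 135.6), (10, 135.7), (16, 135.8), (22, 136.5)]
cover left (75) [(10, 74.9), (25, 75.1), (40, 75.3), (55, 75.8), (70, 75.9), (85, 75.0), (100, 75.3), (115, 75.5), (130, 75.7)]
cover back (140) [(-60, 139.7), (-45, 140.1), (-30, 140.4), (-15, 140.1), (0, 140.4), (15, 140.7), (30, 140.1), (45, 140.1), (60, 140.4)]
lip row [(-48, 178), (-45, 169), (-42, 169), (-39, 175), (-36, 171), (-33, 181), (-30, 177), (-27, 169), (-24, 170), (-21, 170), (-18, 171), (-15, 178), (-12, 178), (-9, 178), (-6, 179), (-3, 182), (0, 182), (3, 183), (6, 180), (9, 180), (12, 181), (15, 182), (18, 183), (21, 185), (24, 185), (27, 182), (30, 169), (33, 151), (36, 170), (39, 186), (42, 192), (45, 192), (48, 192)]
handle rel reader: along -174.97730181847098 lat 1.3954785739153968
```

The top crop shows the carrier nose at (185,270), lined up with the lips at (180,235). The side crop shows the tray level with the cup seated at (657,110). Next I'll correct 1.4 mm sideways and check the height and pitch numerically.

drive_tool --pt "0.0 0 0.0013 0 -0.001 0 0.001" --pt "0.0 0 0 0 0 0 0" --pt "0.0 0 0 0 0 0 0"

```text
t: 20.85
tool_pos: [474.3, 176.9, 78.7]
ee_rot: [3.141, 0.071, 0.001]
ft_force: [-0.1, 0.5, -1.4]
finger_gap: 0.105
```

```bash
cat > lev.py <<'E'
from h import *
b=camera("side"); s=telemetry.sense(); p=np.array(s["tool_pos"]); X=R.from_rotvec(s["ee_rot"]).apply([1,0,0]); X[2]=0; X/=np.linalg.norm(X); Y=np.array([-X[1],X[0],0])
g=cv2.cvtColor(b["img"],cv2.COLOR_RGB2GRAY).astype(np.float32)
O=np.array([p[0],p[1],0])+30*Y; z0=p[2]-36.3
out=[]
for k in range(0,133,8):
    zz=np.arange(z0+6,z0-9,-.5); q=np.array([proj(b,O+X*k+[0,0,z]) for z in zz],np.float32)
    v=cv2.remap(g,q[:,:1],q[:,1:],cv2.INTER_LINEAR).ravel(); th=(v.max()+v[-3:].mean())/2; i=np.where((v[:-1]>th)&(v[1:]<=th))[0]
    if len(i): out.append((k,zz[i[-1]]-z0))
o=np.array(out); print("bottom rel exp",o[:,1].round(1).tolist(),"slope rad",np.polyfit(o[:,0],o[:,1],1))
F=np.array([648.9,185.3,0]); h=np.radians(2.65); rx=np.array([np.cos(h),np.sin(h),0]); ry=np.array([-rx[1],rx[0],0])
d=p-F; print("along",(d@rx).round(1),"lat",(d@ry).round(2),"sill gap",(z0-40).round(2)); 
q=F-51*rx; go(q[0],q[1],78.3,2.65,0,.01)
E
python3 lev.py
```

```text
bottom rel exp [1.5, 1.5, 1.0, 2.0, 1.0, 1.0, 1.5, 1.5, 1.0, 1.0, 2.0, 1.5, 1.5, 1.0, 1.5, 1.0, 1.5] slope rad [-4.59558824e-04  1.38235294e+00]
along -174.8 lat -0.3 sill gap 2.36
t 20.9 p [474.3 176.9  78.7] head 2.59 z [ 8.e-04 -3.e-04 -1.e+00] F [-0.7 -0.1 -2.2] gap 9.1
total [ 0.1238 -0.0004  0.0004] [ 0.0003 -0.0008 -0.001 ] n 13 row [0, 0.0095, -0.0, 0.0, 0.0, -0.0001, -0.0001]
```

drive_tool --pt "0.0 0.006 -0.0003 0.0007 0 0 -0.001" --pt "0.0 0.008 0 0 0 0 0" --pt "0.0 0.008 0 0 0 0 0" --pt "0.0 0.006 0 0 0 0 0" --pt "0.0 0 0 0 0 0 0" --pt "0.0 0 0 0 0 0 0" --pt "0.0 0 0 0 0 0 0"

```text
t: 21.6
tool_pos: [505.7, 178.5, 77.7]
ee_rot: [-3.141, -0.071, -0.002]
ft_force: [-0.2, -0.1, -1.2]
finger_gap: 0.106
```

```bash
python3 lev.py
```

```text
bottom rel exp [2.0, 1.0, 1.0, 1.5, 1.5, 1.0, 1.0, 2.0, 1.5, 1.0, 1.0, 2.0, 1.5, 1.0, 1.0, -3.0, -3.0] slope rad [-0.02098652  2.16666667]
along -143.5 lat -0.14 sill gap 1.35
t 21.65 p [505.6 178.5  77.7] head 2.6 z [ 1.e-03  1.e-04 -1.e+00] F [-0.6  0.1 -1.6] gap 9.3
total [ 0.0925 -0.0002 -0.0006] [-0.0001 -0.001  -0.0009] n 10 row [0, 0.0092, -0.0, -0.0001, -0.0, -0.0001, -0.0001]
```

drive_tool --pt "0.0 0.004 -0.0002 -0.0005 0 -0.001 -0.001" --pt "0.0 0.005 0 0 0 0 0" --pt "0.0 0.005 0 0 0 0 0" --pt "0.0 0.004 0 0 0 0 0" --pt "0.0 0 0 0 0 0 0" --pt "0.0 0 0 0 0 0 0" --pt "0.0 0 0 0 0 0 0"

```text
t: 22.35
tool_pos: [524.9, 179.6, 78.2]
ee_rot: [3.14, 0.073, -0.0]
ft_force: [0.5, -0.1, -1.4]
finger_gap: 0.113
```

```bash
python3 lev.py
```

```text
bottom rel exp [1.5, 1.5, 1.5, 1.5, 1.5, 1.5, 1.0, 1.0, 2.0, 1.5, 1.0, 0.5, 0.0, 1.0, 2.0] slope rad [-0.00513393  1.55416667]
along -124.2 lat 0.02 sill gap 1.89
t 22.4 p [524.9 179.6  78.2] head 2.68 z [-3.e-04 -2.e-04 -1.e+00] F [-1.  -0.  -1.2] gap 9.2
total [ 0.0732  0.0001 -0.0001] [0.0002 0.0003 0.0005] n 8 row [0, 0.0091, 0.0, -0.0, 0.0, 0.0, 0.0001]
```

Nose is through with no force. Continuing.

drive_tool --pt "0.0 0.004 0 0 0 0 0" --pt "0.0 0.005 0 0 0 0 0" --pt "0.0 0.005 0 0 0 0 0" --pt "0.0 0.005 0 0 0 0 0" --pt "0.0 0.004 0 0 0 0 0" --pt "0.0 0 0 0 0 0 0" --pt "0.0 0 0 0 0 0 0" --pt "0.0 0 0 0 0 0 0"

```text
t: 23.2
tool_pos: [550.0, 180.7, 78.0]
ee_rot: [3.141, 0.073, -0.001]
ft_force: [-0.5, -1.2, -0.5]
finger_gap: 0.106
```

```bash
python3 lev.py
```

```text
bottom rel exp [1.0, 1.5, 1.5, 1.5, 1.0, 1.5, 1.5, 1.5, 0.5, -1.0, 2.0, 4.5, -7.0, 5.0, 4.0] slope rad [0.00263034 1.11515913]
along -99.1 lat 0.01 sill gap 1.74
t 23.25 p [549.9 180.7  78. ] head 2.67 z [-4.e-04 -2.e-04 -1.e+00] F [ 0.7  0.4 -1.5] gap 9.4
total [ 0.0481  0.     -0.0003] [0.0002 0.0005 0.0004] n 5 row [0, 0.0096, 0.0, -0.0001, 0.0, 0.0001, 0.0001]
```

drive_tool --pt "0.0 0.004 0 -0.0003 0 0 0" --pt "0.0 0.005 0 0 0 0 0" --pt "0.0 0.005 0 0 0 0 0" --pt "0.0 0.005 0 0 0 0 0" --pt "0.0 0.005 0 0 0 0 0" --pt "0.0 0.005 0 0 0 0 0" --pt "0.0 0.004 0 0 0 0 0" --pt "0.0 0 0 0 0 0 0" --pt "0.0 0 0 0 0 0 0" --pt "0.0 0 0 0 0 0 0"

```text
t: 24.25
tool_pos: [585.9, 182.3, 78.2]
ee_rot: [3.14, 0.073, -0.001]
ft_force: [-0.6, 0.9, -0.6]
finger_gap: 0.108
```

```bash
python3 lev.py
```

```text
bottom rel exp [1.0, 1.5, 1.0, 1.0, 1.0, -3.0, 2.0, 5.0, 3.0, -6.0, 3.5] slope rad [-0.00410003  1.11781984]
along -63.1 lat -0.12 sill gap 1.83
t 24.3 p [585.8 182.3  78.1] head 2.67 z [-7.e-04 -4.e-04 -1.e+00] F [-0.5 -0.7 -2.1] gap 9.2
total [ 0.0121 -0.0001 -0.0002] [0.0004 0.0008 0.0003] n 2 row [0, 0.0061, -0.0001, -0.0001, 0.0002, 0.0004, 0.0001]
```

drive_tool --pt "0.0 0.004 0 -0.0002 0 0.001 0" --pt "0.0 0.004 0 0 0 0 0" --pt "0.0 0.003 0 0 0 0 0" --pt "0.0 0 0 0 0 0 0" --pt "0.0 0 0 0 0 0 0" --pt "0.0 0 0 0 0 0 0"

```text
t: 24.9
tool_pos: [597.7, 182.8, 78.4]
ee_rot: [3.14, 0.073, 0.001]
ft_force: [0.4, 0.6, -1.4]
finger_gap: 0.109
```

```bash
python3 lev.py
python3 - <<'E'
from h import *
a=camera("top"); b=camera("side")
A=a["img"][105:190,155:245]; B=b["img"][180:250,160:260]
A=cv2.resize(A,(400,378),interpolation=2); B=cv2.resize(B,(400,280),interpolation=2)
cv2.imwrite("pics/c8.png",np.hstack([A,cv2.copyMakeBorder(B,0,98,0,0,0)])[:,:,::-1])
E
```

```text
bottom rel exp [1.0, 1.0, 1.0, -1.0, 1.0, 2.5, 4.5, 4.0, -6.0, -2.0, -7.0, 4.0, -1.5] slope rad [-0.02670993  1.79194631]
along -51.3 lat -0.07 sill gap 2.12
t 24.95 p [597.6 182.9  78.4] head 2.68 z [ 3.e-04 -4.e-04 -1.e+00] F [-0.  -0.4 -1.8] gap 9.2
total [ 0.0003 -0.0001  0.0001] [ 0.0005 -0.0003  0.0005] n 1 row [0, 0.0003, -0.0001, 0.0001, 0.0005, -0.0003, 0.0005]
```

View pics/c8.png

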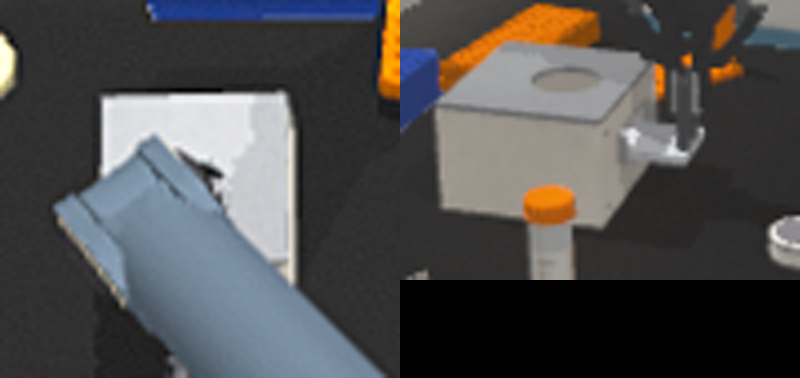

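The side crop shows the carrier entering the window level, with a clear gap, and the handle at (685,110) held in the pads. In the top view the arm covers most of the sight hole, so the cup's position there rests on geometry: 54.7 mm in, against 55 mm for the hole centre. Wrist force equals the load's weight, so nothing rests on the sill. Handing in.

```bash
python3 -c "
from h import *
s=telemetry.sense(); print(s['t'],abs(s['qvel']).max(),s['ft_force'],s['finger_gap'])
print(env.finish_job())"
```

```text
25.05 0.0013051410154204597 [ 0.86301717  0.61331584 -1.25456382] 0.10787744363660354
the job is handed in; nothing more can be done
None
```

I seated the smaller cup (measured about 41 mm across, left of the 52 mm one) in the pale carrier's recess and let go. I then carried the carrier by its handle through the reader window, and handed in at 25 s with it still held there.

**Last checks, at rest:**
- **Position:** the handle is 51.3 mm in front of the reader's front face, which puts the cup centre about 54.7 mm in (sight hole at 55 mm). It is 0.1 mm off the middle line, level to within 0.001 rad, and the gripper reading puts the tray 2.1 mm above the sill.
- **Forces:** the wrist carried about 1.3 to 1.8 N downward, roughly the weight of the carrier and cup. The readings I took during the insertion showed no contact force.
- **Other objects:** I did not touch the larger cup or the tube, and both were still standing in the last side picture.

**Not fully confirmed:**
- **Cup in the sight hole:** the arm hid most of the hole from the top camera, so "the whole cup shows" rests on the measured geometry. The hole leaves 9 mm to spare around the cup.
- **Tray height:** the side camera put the tray's underside about 1 to 1.5 mm higher than the gripper reading did. That is within the camera's 2 mm calibration error, but I did not resolve it.

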